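Park the bay stop in front of the pulley

ROBOT

A 6-joint arm with a two-finger parallel gripper is mounted at the origin on the work surface. World frame = base frame: x ahead of the robot, y to its left, z up, the work surface at z = 0. Lengths are in m, angles in rad, forces in N, time in s.
With the tool pointing down it reaches from about 0.3 to 0.875 m from the base axis. Payload 4.2 kg.
Tool frame: the origin (TCP) lies midway between the tips of the shut fingers; the grasp point (between the pads) lies 19 mm behind it; z points along the fingers, y is the line along which they close (so a half turn about z gives the same grasp; the last joint's range is limited). The gripper opens to 85 mm and grips with 20 to 120 N. Pads are 22 mm wide; open, the fingers measure 114 mm over their backs; the gripper's body (76 mm by 85 mm) begins 54 mm behind the grasp point. The pads swing forward as they close: fully open they stand 13 mm farther back than shut.
Start: joints at [-1.202, 0.32, 1.565, -0, 1.257, -0.02], TCP at [0.218, -0.532, 0.231] pointing down, gripper open.
Joint ranges: [-3.11, 3.11], [-0.84, 2.01], [0.21, 2.61], [-1.34, 4.49], [0.05, 2.63], [-2.56, 2.56]. Speed limits (rad/s): [2.57, 2.57, 3.14, 3.14, 3.14, 3.14].

INTERFACE

Orientations are given as a unit quaternion [x, y, z, w].
In Python, from workcell import ctrl, viewer, close_job gives the robot as it stands.
- The arm moves only by the tool play_rows, never from a script. Its argument "steps" is a list of rows, each an object of numbers: "ax", "ay", "az": the turn, a rotation vector about the world's x, y, z in units of 45 degrees (1.0 is 45 degrees); "tx", "ty", "tz": the shift along the world's x, y, z in units of 120 mm (1.0 is 120 mm); "claw": the closure, from -1 (fully open) to 1 (shut), so that 0 is half open. In form: [{"ax": .., "ay": .., "az": .., "tx": .., "ty": .., "tz": .., "claw": ..}, ...]. A call has 1 to 8 rows; each row is the pose to reach, as a shift and turn from the pose commanded when the call began; what a row does not reach only later rows make up. A row lasts 1/12 s, in which the tool goes at most 41.7 mm and 7.16 degrees, less where a joint would pass 70% of its speed; a pose out of reach is approached as far as the arm can. A call with a number of a shift or a turn outside -1 to 1 is refused whole. A call with a gripper value outside its range is refused whole. The fingers move at their own pace and stop on an object; the grip force is fixed at half the most. Time passes only in rows, so rows that repeat a pose let the fingers close. It gives the time, the measured TCP pose, the force, the opening and the grip force at its end, in the units of the state.
- ctrl.sense(): the state, without advancing time (a new reading comes with each control period).
- viewer.get_image(name): name is "scene" or "top" or "wrist"; returns the picture (384x512x3 uint8, blue, green, red); there is no depth.
- viewer.camera_model(name): a dict with "fx", "fy", "cx", "cy" (pixels), "eye" and "rotation" of the camera in the world. Camera axes: x right, y up, looking along -z (the intrinsics and any distortion apply to the point x, -y, -z); pixel columns grow to the right and rows downward; lengths in m; the calibration is good to about 2 mm. A picture is of the moment at which its call begins: read the wrist's pose just before it. camera_model takes no time and is no camera call; for the wrist camera it gives the pose at the moment of the call.
- close_job(): hands the job in; it is judged then, once.
The state is a dict: "time": time; "q": joint angles; "dq": joint speeds; "tau": joint torques, N m; "tool_pos": TCP position; "orientation": TCP orientation; "wrist_force": force on the tool from outside, world axes, zero at the start; "moment": the same for the moment, N m; "opening": finger opening in m; "finger_force": force on a finger pad.
Only numpy, scipy, OpenCV 4.12 (cv2) and the standard library are available. Lean on these libraries where they do the work, as an engineer would, in place of code of your own. Each camera call takes 0.05 s, during which the arm holds its last target. There are 200 camera calls.

TASK

On the blue parts tray, push the sliding stop along its rail, with the fingertips against its side, until its spring pin drops into the notch in front of the bay that holds the grooved belt pulley, then take the hand away. Only push the stop: do not pinch it, keep off the pin's knob, and leave the stock in the bays and the bearing on the bench where they are.

Things in the scene. Friction and masses are not known exactly. Their poses are not given: they have to be found in the camera images.
- rack: Blue steel tray fixed to the bench, 165 mm deep, 360 wide, floor 12 thick; origin on the bench under the rail's middle. Its x points away from the robot, y along the rail, z up; yaw within 0.3 rad. Steel rail at x = 0: 16 wide, 340 long, top at z = 32. Three bays 96 wide behind it, x = 38 to 128, dividers up to z = 47, centred on the rail's three notches at y = -100, 0, +100
- stop (a joint): Stop's place on the rail, m, 0 to 0.26, growing along tray +y: its middle is at tray y = value - 0.13; notches at 0.03, 0.13, 0.23. Starts between the first two. It cannot leave or be lifted off the rail. Slides with about 1.2 N friction; in a notch it pulls itself to the middle (about 2 N) and takes 5 to 8 N to push out, so it can be pushed on over a wrong notch
- stop_mid (a point): Middle of the aluminium stop's block, axes as the tray's. Block 44 mm (tray x) by 50 (along rail) by 36 high, underside 1 above the rail, top 69 above the bench. Push on either flat end face, 25 mm from this point along the rail; the space beside and before them is clear down to the rail. A plate 5 thick on its bay-side edge stands up to 91 above the bench
- pin (a joint): Drop of the stop's vertical spring pin, m: 0 while its foot rides on the rail's flat top, about +0.005 when fully dropped in a notch, negative when lifted. Drops by itself (about 5 N spring), beginning within 9 mm of a notch's middle. Its black knob, 18 mm across, stands over the block's middle, top 92 mm above the bench riding, 87 dropped
- notch0 (a point): Middle of the V notch (19 mm wide, 7 deep) at tray y = -100 mm, at the rail's top; axes as the tray's
- notch1 (a point): middle of the notch at tray y = 0, at the rail's top
- notch2 (a point): middle of the notch at tray y = +100 mm, at the rail's top
- pulley: Loose dark steel belt pulley standing on its flat face, 62 mm across, 56 high, grooved round the side; origin at the centre of its underside. Stands within 10 mm of the middle line of one of the three bays; which one changes
- carton: loose white square carton, 56 by 56 by 70 mm high, in another bay; origin at the centre of its underside
- filter: loose white round oil filter, 64 mm across, 68 mm high, smooth, in another bay; origin at the centre of its underside
- bearing: loose steel bearing ring, 72 mm across, 20 mm high, lying on the bench to the robot's right of the tray; origin at the centre of its underside
There are look-alikes about, which are no part of the job. Leave any purple, red or yellow look-alike of the pulley alone.

How it is judged:
By the outcome, as a careful person would: the job done as asked, in the order asked, and still so for the second after the job is handed in, with the robot touching nothing.
It also fails if it takes over 45 s, if anything falls off the work surface, if the arm or the gripper's body presses on something with over 40 N, if the wrist force passes 120 N, or if a joint passes its speed limit or range.

## Working session

There is one attempt and no reset: what is moved stays moved. The work goes in short steps, Python scripts to look and compute and a tool call to move; the robot and the scene stay as the last step left them, time stands still between calls to the robot, and variables do not carry over. Pictures are saved under pics/ and viewed, at most 10 in all, crops included, and the job is handed in when it is done.

Besides the shell and the picture viewer there is one more tool, called after "Emit:" as name([rows], argument=value, ...), one row to a line, values as JSON. play_rows: Moves the arm, as the interface text tells. Shifts and turns lie within -1 to 1; 1 stands for 120 mm of shift or 45 degrees of turn. Its arguments: {"type":"object","properties":{"steps":{"type":"array"}},"required":["steps"]}

```bash
mkdir -p pics; python3 - <<'E'
from workcell import ctrl, viewer
import cv2
for n in("scene","top"):
    m=viewer.camera_model(n); print(n,m)
    cv2.imwrite(f"pics/{n}0.png",viewer.get_image(n))
s=ctrl.sense(); print(s["time"],s["tool_pos"],s["orientation"],s["opening"])
E
```

```text
scene {'fx': 400.6339247465772, 'fy': 400.6339247465772, 'cx': 258.8757771248685, 'cy': 194.49094474989843, 'eye': array([0.99816732, 0.67523464, 0.64815755]), 'rotation': array([0.11236808, 0.45877234, 0.85143082, 0.22796254])}
top {'fx': 378.6776282586601, 'fy': 378.6776282586601, 'cx': 258.00157747539885, 'cy': 191.1478243110452, 'eye': array([ 0.4513308 , -0.11997583,  0.88284528]), 'rotation': array([ 0.06895668, -0.04741784, -0.69637584,  0.71278132])}
0.1 [ 0.21782756 -0.53169176  0.23055973] [ 9.81163001e-01  1.93180035e-01 -1.27983738e-04 -7.89817668e-04] 0.08597368671926664
```

View pics/top0.png

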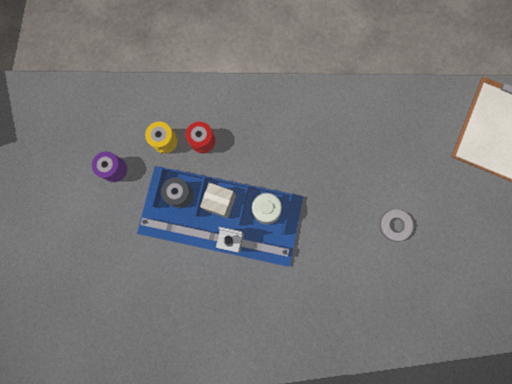

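View pics/scene0.png

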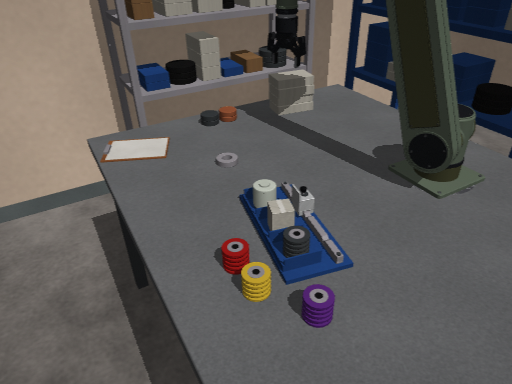

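The top view shows the rail from about (143,222) to (289,252) and the stop at (229,240). Four things could pass for the pulley:
- dark grooved pulley in the left bay (175,191)
- yellow look-alike (160,136)
- red look-alike (199,136)
- purple look-alike (108,166)

I choose the dark one in the +y bay, which means notch2. I'll check it in a close crop.

```bash
cat > h.py <<'E'
import numpy as np
from scipy.spatial.transform import Rotation as R
def ray(m,u,v,z):
    d=R.from_quat(m["rotation"]).apply([(u-m["cx"])/m["fx"],-(v-m["cy"])/m["fy"],-1.])
    e=np.array(m["eye"]); return e+d*(z-e[2])/d[2]
def proj(m,p):
    c=R.from_quat(m["rotation"]).inv().apply(np.atleast_2d(p)-m["eye"])
    return np.c_[m["cx"]+m["fx"]*c[:,0]/-c[:,2], m["cy"]-m["fy"]*c[:,1]/-c[:,2]]
E
python3 - <<'E'
from workcell import viewer
import cv2,numpy as np
from h import *
m=viewer.camera_model("top"); im=cv2.imread("pics/top0.png")
for k in("distortion","dist"): print(m.get(k))
a,b=ray(m,143,222,.032),ray(m,289,252,.032); print(a,b,np.linalg.norm(a-b))
print("stop",ray(m,229,240,.08),"pulley",ray(m,175,191,.056),"bearing",ray(m,397,225,.01))
c=im[155:275,130:310]; cv2.imwrite("pics/crop.png",cv2.resize(c,None,fx=4.4,fy=4.4,interpolation=cv2.INTER_CUBIC))
E
```

```text
None
None
[0.51617531 0.16690537 0.032     ] [ 0.45741598 -0.16429108  0.032     ] 0.3363684783573379
stop [ 0.47884974 -0.03519347  0.08      ] pulley [0.58502188 0.09211373 0.056     ] bearing [ 0.52460397 -0.41034914  0.01      ]
```

View pics/crop.png

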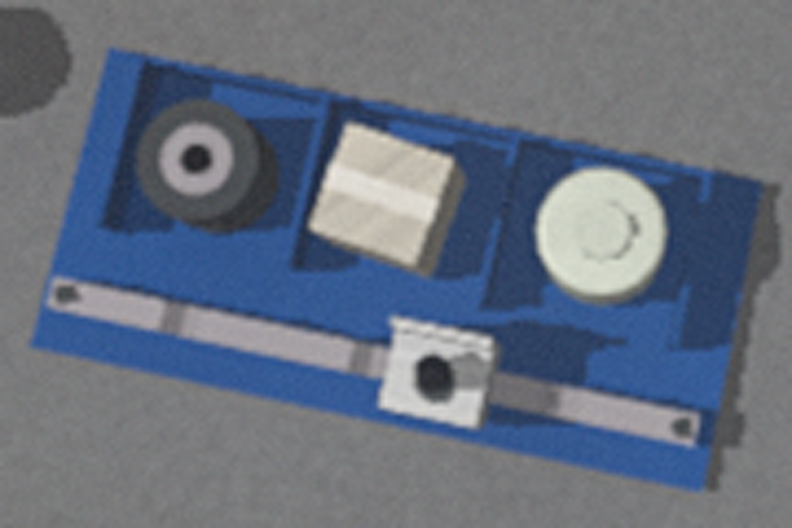

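The crop shows the dark grooved pulley in the left (+y) bay, with the carton in the middle bay and the filter in the right. The notches are at crop (173,318) and (363,357), the knob at (435,378), and the rail ends at (50,293) and (698,427). The target is notch2.

```bash
python3 - <<'E'
from workcell import viewer,ctrl
from h import *
m=viewer.camera_model("top")
f=lambda x,y,z: ray(m,130+(x+.5)/4.4-.5,155+(y+.5)/4.4-.5,z)
a,b=f(50,293,.032),f(698,427,.032); n2,n1=f(173,318,.03),f(363,357,.03); k=f(435,378,.092)
print(a,b,np.linalg.norm(a-b)); print("n2,n1",n2,n1,np.linalg.norm(n2-n1))
yv=(a-b)/np.linalg.norm(a-b); xv=np.array([yv[1],-yv[0],0]); yaw=np.arctan2(-yv[0],yv[1]); print("yaw",yaw)
mid=((a+b)/2+n1+(n2-100e-3*yv))/3; mid[2]=0; print("mid",mid)
print("knob tray",xv@(k-mid),yv@(k-mid),"k",k)
p=f(200,158,.056); print("pulley tray",xv@(p-mid),yv@(p-mid))
T=R.from_quat(ctrl.sense()["orientation"]); print(T.as_matrix())
for yy in(-.13,-.12,.06,.075): print(yy,mid+yv*yy)
E
```

```text
[0.51787023 0.17167283 0.032     ] [ 0.45811923 -0.16262463  0.032     ] 0.33959531028130274
n2,n1 [0.50665677 0.10751148 0.03      ] [0.4891033  0.00849421 0.03      ] 0.10056114679428398
yaw -0.17686834806969084
mid [0.48872001 0.00736328 0.        ]
knob tray -0.0036814345239054042 -0.044112628304174305 k [ 0.4773345  -0.03541343  0.092     ]
pulley tray 0.08096690169308388 0.10047767692679932
[[ 9.25362915e-01  3.79082003e-01 -5.56299827e-04]
 [ 3.79082408e-01 -9.25361701e-01  1.50043194e-03]
 [ 5.40081916e-05 -1.59932755e-03 -9.99998720e-01]]
-0.13 [ 0.46584682 -0.12060866  0.        ]
-0.12 [ 0.4676063  -0.11076466  0.        ]
0.06 [0.49927687 0.06642725 0.        ]
0.075 [0.50191609 0.08119324 0.        ]
```

Emit:
play_rows([
  {"ax": 0,"ay": 0,"az": 0.32,"tx": 0.525,"ty": 0.9,"tz": 0,"claw": 1},
  {"ax": 0,"ay": 0,"az": 0.32,"tx": 0.525,"ty": 0.9,"tz": 0,"claw": 1},
  {"ax": 0,"ay": 0,"az": 0.32,"tx": 0.525,"ty": 0.9,"tz": 0,"claw": 1},
  {"ax": 0,"ay": 0,"az": 0.32,"tx": 0.525,"ty": 0.9,"tz": 0,"claw": 1},
  {"ax": 0,"ay": 0,"az": 0.32,"tx": 0.525,"ty": 0.9,"tz": 0,"claw": 1},
])

```text
time: 0.52
tool_pos: [0.2817, -0.4226, 0.2313]
orientation: [0.949, 0.316, -0.0, -0.0]
wrist_force: [-0.6, -1.0, 1.0]
opening: 0.0255
finger_force: 0.0
```

Emit:
play_rows([
  {"ax": 0,"ay": 0,"az": 0.32,"tx": 0.525,"ty": 0.9,"tz": 0,"claw": 1},
  {"ax": 0,"ay": 0,"az": 0.32,"tx": 0.525,"ty": 0.9,"tz": 0,"claw": 1},
  {"ax": 0,"ay": 0,"az": 0.32,"tx": 0.525,"ty": 0.9,"tz": 0,"claw": 1},
  {"ax": 0,"ay": 0,"az": 0.32,"tx": 0.525,"ty": 0.9,"tz": 0,"claw": 1},
  {"ax": 0,"ay": 0,"az": 0.32,"tx": 0.525,"ty": 0.9,"tz": 0,"claw": 1},
])

```text
time: 0.93
tool_pos: [0.3445, -0.3159, 0.2313]
orientation: [0.902, 0.432, -0.0, 0.0]
wrist_force: [0.4, 0.2, 0.8]
opening: 0.0001
finger_force: 0.0
```

Emit:
play_rows([
  {"ax": 0,"ay": 0,"az": 0.32,"tx": 0.525,"ty": 0.9,"tz": 0,"claw": 1},
  {"ax": 0,"ay": 0,"az": 0.32,"tx": 0.525,"ty": 0.9,"tz": 0,"claw": 1},
  {"ax": 0,"ay": 0,"az": 0.32,"tx": 0.525,"ty": 0.9,"tz": 0,"claw": 1},
  {"ax": 0,"ay": 0,"az": 0.32,"tx": 0.525,"ty": 0.9,"tz": 0,"claw": 1},
  {"ax": 0,"ay": 0,"az": 0.32,"tx": 0.525,"ty": 0.9,"tz": 0,"claw": 1},
])

```text
time: 1.35
tool_pos: [0.4076, -0.2086, 0.2312]
orientation: [0.841, 0.542, -0.0, 0.0]
wrist_force: [0.7, 0.2, -0.1]
opening: 0.0001
finger_force: 0.0
```

Emit:
play_rows([
  {"ax": 0,"ay": 0,"az": 0.32,"tx": 0.525,"ty": 0.9,"tz": 0,"claw": 1},
  {"ax": 0,"ay": 0,"az": 0.32,"tx": 0.525,"ty": 0.9,"tz": 0,"claw": 1},
  {"ax": 0,"ay": 0,"az": 0.32,"tx": 0.525,"ty": 0.9,"tz": 0,"claw": 1},
  {"ax": 0,"ay": 0,"az": 0.32,"tx": 0.525,"ty": 0.9,"tz": 0,"claw": 1},
  {"ax": 0,"ay": 0,"az": 0.32,"tx": 0.525,"ty": 0.9,"tz": 0,"claw": 1},
  {"ax": 0,"ay": 0,"az": 0.32,"tx": 0.525,"ty": 0.9,"tz": 0,"claw": 1},
])

```text
time: 1.85
tool_pos: [0.4696, -0.1023, 0.231]
orientation: [0.767, 0.641, -0.001, 0.0]
wrist_force: [0.0, 0.8, -0.3]
opening: 0.0001
finger_force: 0.0
```

Emit:
play_rows([
  {"ax": 0,"ay": 0,"az": 0,"tx": 0,"ty": 0,"tz": -0.3,"claw": 1},
  {"ax": 0,"ay": 0,"az": 0,"tx": 0,"ty": 0,"tz": -0.6,"claw": 1},
  {"ax": 0,"ay": 0,"az": 0,"tx": 0,"ty": 0,"tz": -0.9,"claw": 1},
  {"ax": 0,"ay": 0,"az": 0,"tx": 0,"ty": 0,"tz": -0.9,"claw": 1},
  {"ax": 0,"ay": 0,"az": 0,"tx": 0,"ty": 0,"tz": -0.9,"claw": 1},
])

```text
time: 2.27
tool_pos: [0.4685, -0.1019, 0.1226]
orientation: [0.768, 0.641, -0.001, -0.001]
wrist_force: [0.6, 0.5, -0.1]
opening: -0.0001
finger_force: 0.0
```

```bash
python3 - <<'E'
from workcell import viewer
import cv2,numpy as np
cv2.imwrite("pics/a.png",np.hstack([cv2.resize(viewer.get_image("wrist"),(400,300)),cv2.resize(viewer.get_image("scene")[150:300,180:380],(400,300))]))
E
```

```text
(no output)
```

View pics/a.png

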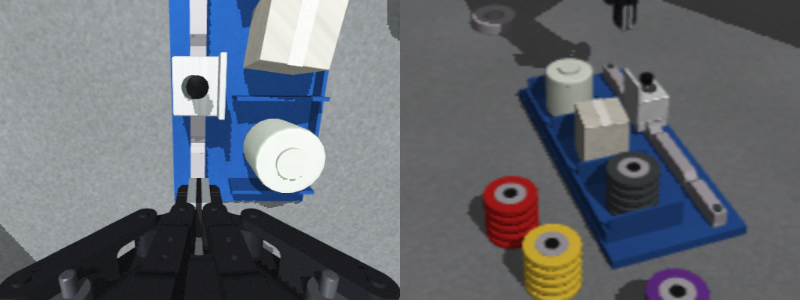

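The wrist view shows the fingers in line with the rail. The stop (200,87) is ahead of them and the space in front of the end face is clear. Next I go down beside the stop, then push.

Emit:
play_rows([
  {"ax": 0,"ay": 0,"az": 0,"tx": 0,"ty": 0,"tz": -0.2,"claw": 1},
  {"ax": 0,"ay": 0,"az": 0,"tx": 0,"ty": 0,"tz": -0.4,"claw": 1},
  {"ax": 0,"ay": 0,"az": 0,"tx": 0,"ty": 0,"tz": -0.55,"claw": 1},
  {"ax": 0,"ay": 0,"az": 0,"tx": 0,"ty": 0,"tz": -0.62,"claw": 1},
  {"ax": 0,"ay": 0,"az": 0,"tx": 0,"ty": 0,"tz": -0.62,"claw": 1},
  {"ax": 0,"ay": 0,"az": 0,"tx": 0,"ty": 0,"tz": -0.62,"claw": 1},
])

```text
time: 2.87
tool_pos: [0.4713, -0.1007, 0.0504]
orientation: [0.767, 0.642, 0.001, 0.001]
wrist_force: [-0.4, -0.2, -0.2]
opening: 0.0001
finger_force: 0.0
```

Emit:
play_rows([
  {"ax": 0,"ay": 0,"az": 0,"tx": 0.012,"ty": 0.066,"tz": 0,"claw": 1},
  {"ax": 0,"ay": 0,"az": 0,"tx": 0.023,"ty": 0.131,"tz": 0,"claw": 1},
  {"ax": 0,"ay": 0,"az": 0,"tx": 0.035,"ty": 0.197,"tz": 0,"claw": 1},
  {"ax": 0,"ay": 0,"az": 0,"tx": 0.047,"ty": 0.262,"tz": 0,"claw": 1},
  {"ax": 0,"ay": 0,"az": 0,"tx": 0.059,"ty": 0.328,"tz": 0,"claw": 1},
  {"ax": 0,"ay": 0,"az": 0,"tx": 0.07,"ty": 0.394,"tz": 0,"claw": 1},
  {"ax": 0,"ay": 0,"az": 0,"tx": 0.07,"ty": 0.394,"tz": 0,"claw": 1},
])

```text
time: 3.45
tool_pos: [0.479, -0.0515, 0.0494]
orientation: [0.766, 0.643, 0.0, 0.0]
wrist_force: [-0.3, 0.0, -0.5]
opening: 0.0
finger_force: 0.0
```

Emit:
play_rows([
  {"ax": 0,"ay": 0,"az": 0,"tx": 0.011,"ty": 0.062,"tz": 0,"claw": 1},
  {"ax": 0,"ay": 0,"az": 0,"tx": 0.022,"ty": 0.123,"tz": 0,"claw": 1},
  {"ax": 0,"ay": 0,"az": 0,"tx": 0.033,"ty": 0.185,"tz": 0,"claw": 1},
  {"ax": 0,"ay": 0,"az": 0,"tx": 0.044,"ty": 0.246,"tz": 0,"claw": 1},
  {"ax": 0,"ay": 0,"az": 0,"tx": 0.055,"ty": 0.308,"tz": 0,"claw": 1},
  {"ax": 0,"ay": 0,"az": 0,"tx": 0.066,"ty": 0.369,"tz": 0,"claw": 1},
  {"ax": 0,"ay": 0,"az": 0,"tx": 0.077,"ty": 0.43,"tz": 0,"claw": 1},
  {"ax": 0,"ay": 0,"az": 0,"tx": 0.088,"ty": 0.492,"tz": 0,"claw": 1},
])

```text
time: 4.12
tool_pos: [0.4894, 0.0061, 0.0491]
orientation: [0.767, 0.642, -0.0, 0.001]
wrist_force: [0.9, -6.3, 1.9]
opening: -0.0
finger_force: 2.9
```

Emit:
play_rows([
  {"ax": 0,"ay": 0,"az": 0,"tx": 0.01,"ty": 0.057,"tz": 0,"claw": 1},
  {"ax": 0,"ay": 0,"az": 0,"tx": 0.02,"ty": 0.115,"tz": 0,"claw": 1},
  {"ax": 0,"ay": 0,"az": 0,"tx": 0.031,"ty": 0.172,"tz": 0,"claw": 1},
  {"ax": 0,"ay": 0,"az": 0,"tx": 0.041,"ty": 0.23,"tz": 0,"claw": 1},
  {"ax": 0,"ay": 0,"az": 0,"tx": 0.051,"ty": 0.287,"tz": 0,"claw": 1},
  {"ax": 0,"ay": 0,"az": 0,"tx": 0.058,"ty": 0.328,"tz": 0,"claw": 1},
  {"ax": 0,"ay": 0,"az": 0,"tx": 0.058,"ty": 0.328,"tz": 0,"claw": 1},
])

```text
time: 4.7
tool_pos: [0.4963, 0.0467, 0.0489]
orientation: [0.767, 0.642, 0.0, -0.0]
wrist_force: [0.6, 1.4, -0.4]
opening: 0.0003
finger_force: 0.0
```

```bash
python3 - <<'E'
from workcell import viewer,ctrl
import cv2,numpy as np
s=ctrl.sense(); d=s["tool_pos"]-np.array([.4887,.0074,0]); print("tray x,y",d@[.984,-.176,0],d@[.176,.984,0],s["wrist_force"])
w=viewer.get_image("wrist")
cv2.imwrite("pics/b.png",np.hstack([cv2.resize(w,(400,300)),cv2.resize(viewer.get_image("scene")[150:300,180:380],(400,300))]))
E
```

```text
tray x,y 0.0005361701718768347 0.0400342060298216 [ 0.64050008  1.43344023 -0.4303704 ]
```

View pics/b.png

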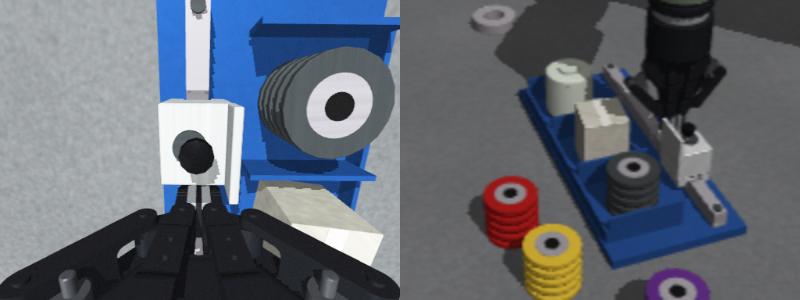

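The wrist view shows the fingertips at the stop's near end, with the stop's far edge at (193,101), the knob at (197,155) and the pulley ahead on the bay side. I'll turn those pixels into the stop's place on the rail.

```bash
python3 - <<'E'
from workcell import viewer
from h import *
m=viewer.camera_model("wrist"); o=np.array([.4887,.0074,0])
for n,u,v,z in(("far",193,101,.069),("near",180,184,.069),("knob riding",197,155,.092),("knob dropped",197,155,.087),("railend",198,3,.032)):
    d=ray(m,u*1.28,v*1.28,z)-o; print(n,d@[.984,-.176,0],d@[.176,.984,0])
print(m["eye"])
E
```

```text
far -0.003584570076205622 0.10168143651393266
near -0.011824433866343147 0.05210009928660524
knob riding -0.0012192289901261644 0.07786294955916738
knob dropped -0.0012625345964446012 0.0763017319313756
railend -0.0010163503388819842 0.16038294636135178
[0.50755096 0.1148123  0.19175715]
```

Emit:
play_rows([
  {"ax": 0,"ay": 0,"az": 0,"tx": 0.004,"ty": 0.025,"tz": 0,"claw": 1},
  {"ax": 0,"ay": 0,"az": 0,"tx": 0.009,"ty": 0.05,"tz": 0,"claw": 1},
  {"ax": 0,"ay": 0,"az": 0,"tx": 0.013,"ty": 0.075,"tz": 0,"claw": 1},
  {"ax": 0,"ay": 0,"az": 0,"tx": 0.018,"ty": 0.1,"tz": 0,"claw": 1},
  {"ax": 0,"ay": 0,"az": 0,"tx": 0.022,"ty": 0.122,"tz": 0,"claw": 1},
  {"ax": 0,"ay": 0,"az": 0,"tx": 0.026,"ty": 0.144,"tz": 0,"claw": 1},
  {"ax": 0,"ay": 0,"az": 0,"tx": 0.029,"ty": 0.164,"tz": 0,"claw": 1},
  {"ax": 0,"ay": 0,"az": 0,"tx": 0.029,"ty": 0.164,"tz": 0,"claw": 1},
])

```text
time: 5.47
tool_pos: [0.5, 0.0663, 0.0491]
orientation: [0.767, 0.642, 0.001, 0.0]
wrist_force: [-0.5, 0.1, -0.4]
opening: 0.0002
finger_force: 0.0
```

```bash
python3 - <<'E'
from workcell import viewer,ctrl
import cv2,numpy as np
s=ctrl.sense(); d=s["tool_pos"]-np.array([.4887,.0074,0]); print("tray x,y",d@[.984,-.176,0],d@[.176,.984,0],s["wrist_force"])
w=viewer.get_image("wrist")
cv2.imwrite("pics/c.png",np.hstack([cv2.resize(w,(400,300)),cv2.resize(viewer.get_image("scene")[150:300,180:380],(400,300))]))
E
```

```text
tray x,y 0.0007671446921427259 0.059923089243201506 [-0.45956914  0.0799205  -0.38111955]
```

View pics/c.png

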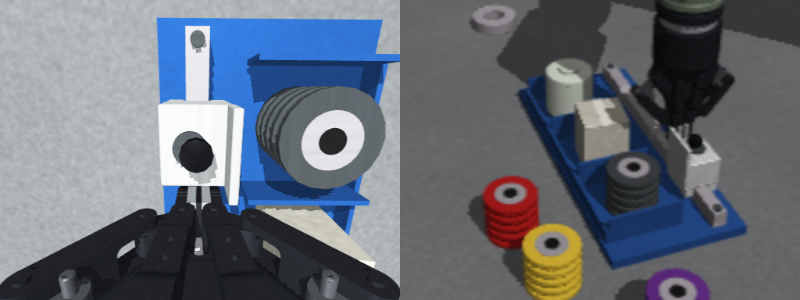

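The stop is now near tray y = 97 and the knob looks lower in the scene view (696,142). I'll measure it before nudging.

```bash
python3 - <<'E'
from workcell import viewer
import cv2
from h import *
m=viewer.camera_model("wrist"); o=np.array([.4887,.0074,0])
for n,u,v,z in(("far",193,101,.069),("near",180,186,.069),("knob riding",196,155,.092),("knob dropped",196,155,.087),("railend",198,26,.032)):
    d=ray(m,u*1.28,v*1.28,z)-o; print(n,d@[.984,-.176,0],d@[.176,.984,0])
b,c=(cv2.imread(f"pics/{k}.png")[110:220,640:740] for k in "bc")
cv2.imwrite("pics/d.png",cv2.resize(np.hstack([b,c]),None,fx=3,fy=3,interpolation=cv2.INTER_CUBIC))
E
```

```text
far -0.002541027061388146 0.12175067797070095
near -0.010845133515097173 0.07063913190690299
knob riding -0.0007060920176245704 0.09778645076355437
knob dropped -0.0007607342000313759 0.09622857300246151
railend 0.00014114640829501063 0.16756434397567427
```

View pics/d.png

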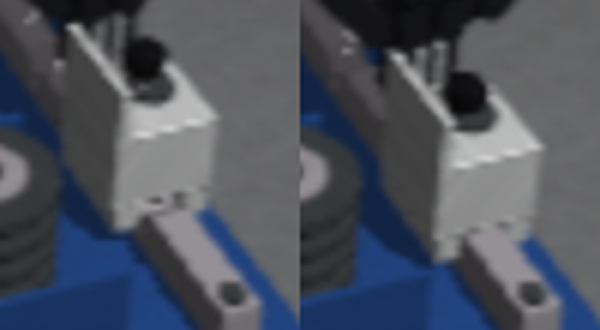

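The crop shows the knob sitting about 4 mm lower over the block than before (gap 24 px against 34 px), so the pin is in notch2 or nearly so. One 2 mm nudge will make sure, then I back off.

Emit:
play_rows([
  {"ax": 0,"ay": 0,"az": 0,"tx": 0.001,"ty": 0.008,"tz": 0,"claw": 1},
  {"ax": 0,"ay": 0,"az": 0,"tx": 0.003,"ty": 0.016,"tz": 0,"claw": 1},
  {"ax": 0,"ay": 0,"az": 0,"tx": 0.003,"ty": 0.016,"tz": 0,"claw": 1},
  {"ax": 0,"ay": 0,"az": 0,"tx": 0.003,"ty": 0.016,"tz": 0,"claw": 1},
])

```text
time: 5.9
tool_pos: [0.4999, 0.0673, 0.049]
orientation: [0.767, 0.642, 0.0, 0.0]
wrist_force: [-0.3, -0.1, 0.1]
opening: 0.0002
finger_force: 0.0
```

Emit:
play_rows([
  {"ax": 0,"ay": 0,"az": 0,"tx": -0.02,"ty": -0.1,"tz": 0,"claw": 1},
  {"ax": 0,"ay": 0,"az": 0,"tx": -0.06,"ty": -0.3,"tz": 0,"claw": 1},
  {"ax": 0,"ay": 0,"az": 0,"tx": -0.06,"ty": -0.35,"tz": 0.1,"claw": 1},
  {"ax": 0,"ay": 0,"az": 0,"tx": -0.06,"ty": -0.35,"tz": 0.4,"claw": 1},
  {"ax": 0,"ay": 0,"az": 0,"tx": -0.06,"ty": -0.35,"tz": 0.7,"claw": 1},
  {"ax": 0,"ay": 0,"az": 0,"tx": -0.06,"ty": -0.35,"tz": 1,"claw": 1},
  {"ax": 0,"ay": 0,"az": 0,"tx": -0.06,"ty": -0.35,"tz": 1,"claw": 1},
])

```text
time: 6.48
tool_pos: [0.4965, 0.0244, 0.1757]
orientation: [0.767, 0.642, 0.005, 0.004]
wrist_force: [1.3, 0.4, -0.1]
opening: 0.0002
finger_force: 0.0
```

Emit:
play_rows([
  {"ax": 0,"ay": 0,"az": 0,"tx": -0.3,"ty": -0.3,"tz": 0.2,"claw": 1},
  {"ax": 0,"ay": 0,"az": 0,"tx": -0.6,"ty": -0.6,"tz": 0.3,"claw": 1},
  {"ax": 0,"ay": 0,"az": 0,"tx": -0.6,"ty": -1,"tz": 0.3,"claw": 1},
  {"ax": 0,"ay": 0,"az": 0,"tx": -0.6,"ty": -1,"tz": 0.3,"claw": 1},
  {"ax": 0,"ay": 0,"az": 0,"tx": -0.6,"ty": -1,"tz": 0.3,"claw": 1},
  {"ax": 0,"ay": 0,"az": 0,"tx": -0.6,"ty": -1,"tz": 0.3,"claw": 1},
])

```text
time: 6.98
tool_pos: [0.4197, -0.0962, 0.2048]
orientation: [0.768, 0.641, 0.0, 0.0]
wrist_force: [0.5, -0.0, -0.5]
opening: 0.0001
finger_force: 0.0
```

```bash
python3 - <<'E'
from workcell import viewer
import cv2,numpy as np
z=lambda i:cv2.resize(i,(400,300),interpolation=cv2.INTER_CUBIC)
cv2.imwrite("pics/e.png",np.hstack([z(viewer.get_image("top")[160:265,130:270]),z(viewer.get_image("scene")[190:265,280:380])]))
E
```

```text
(no output)
```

View pics/e.png

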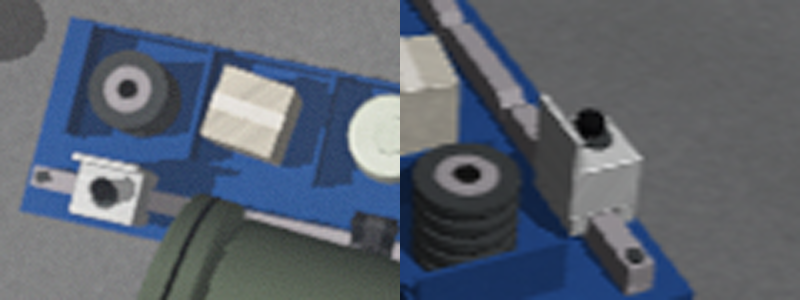

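The top view shows the stop in front of the pulley's bay with its knob at (103,190). The scene view shows the knob low over the block at (590,124) and the hand clear. I'll check both numerically.

```bash
python3 - <<'E'
from workcell import viewer
from h import *
t,s=viewer.camera_model("top"),viewer.camera_model("scene"); o=np.array([.4887,.0074,0]); ex=np.array([.984,-.176,0]); ey=np.array([.176,.984,0])
kt=[130+103/2.857,160+190/2.857]
for z in(.08,.085): d=ray(t,*kt,z)-o; print("top",z,d@ex,d@ey)
# block top end-face corners in scene crop: front-right, front-left(plate top excluded), rail end hole
for n,u,v,z in(("front edge right",640,158,.069),("hole",635,256,.032)):
    d=ray(s,280+(u-400)/4,190+v/4,z)-o; print(n,d@ex,d@ey)
for y in(.096,.1,.104):
    for z in(.082,.087): q=proj(s,o+ey*y+[0,0,z])[0]; print(y,z,400+(q[0]-280)*4,(q[1]-190)*4)
E
```

```text
top 0.08 -0.001234539975294515 0.0942283722035549
top 0.085 -0.0013162407167856046 0.09281998645536711
front edge right -0.02009818590664368 0.12486914191565464
hole -0.0002578593103348126 0.16225609220589238
0.096 0.082 586.7948430088518 118.75960657145424
0.096 0.087 587.4514697782433 111.86230051557277
0.1 0.082 590.004012541285 122.68580284896643
0.1 0.087 590.6725056686907 115.77670322076881
0.104 0.082 593.2351211631508 126.63884008031187
0.104 0.087 593.915628026318 119.71794677152457
```

Scene: block middle at 100.0 and knob height as dropped. The top view reads 94, so I'll settle the difference with a blob measurement on that picture.

```bash
python3 - <<'E'
from workcell import viewer
import cv2
from h import *
t,s=viewer.camera_model("top"),viewer.camera_model("scene"); o=np.array([.4887,.0074,0]); ex=np.array([.984,-.176,0]); ey=np.array([.176,.984,0])
e=cv2.imread("pics/e.png"); g=e.max(2)
def blob(x0,x1,y0,y1,th):
    ys,xs=np.nonzero(g[y0:y1,x0:x1]<th); return xs.mean()+x0,ys.mean()+y0,len(xs)
k=blob(80,125,172,215,75); print("top knob",k); q=(130+(k[0]+.5)/2.857-.5,160+(k[1]+.5)/2.857-.5)
for z in(.082,.087): d=ray(t,*q,z)-o; print(z,d@ex,d@ey)
for y in(.09,.1): print("pred",y,[(p-[129.5,159.5])*2.857 for p in proj(t,o+ey*y+[0,0,.082])])
for n,u,v,z in(("hole",43,176,.032),("TL plate",76,154,.091),("FL",70,212,.069),("FR",141,226,.069)):
    d=ray(t,129.5+u/2.857,159.5+v/2.857,z)-o; print(n,d@ex,d@ey)
k=blob(570,610,100,145,60); print("scene knob",k)
cv2.imwrite("pics/f.png",cv2.resize(e[130:250,10:200],None,fx=4,fy=4))
E
```

```text
top knob (np.float64(103.65681818181818), np.float64(190.5818181818182), 440)
0.082 -0.0010575968636604965 0.09392656623035275
0.087 -0.0011406063686192208 0.09251654753049661
pred 0.09 [array([109.67545064, 190.75823408])]
pred 0.1 [array([ 96.72947276, 188.08052225])]
hole 0.0016408932485081698 0.15882105832404494
TL plate 0.021241295211355055 0.11857000872296007
FL -0.021320920908215458 0.11924049145926342
FR -0.02073520665001856 0.06395585580522926
scene knob (np.float64(591.471198156682), np.float64(126.62557603686636), 868)
```

View pics/f.png

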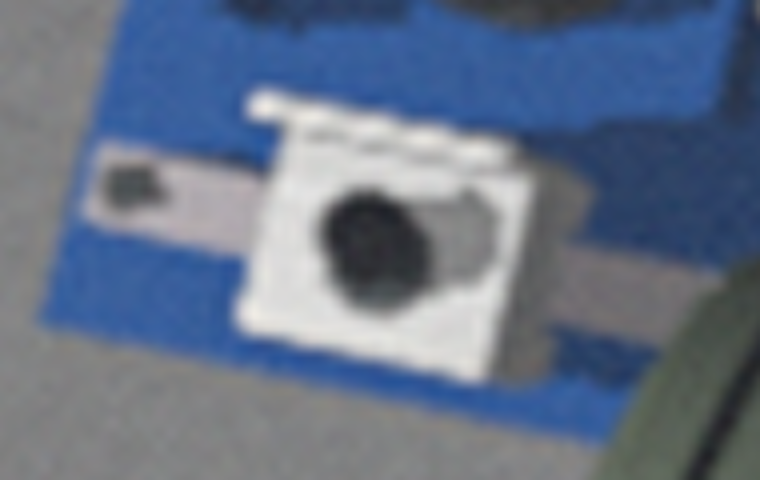

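Calibration differences between the cameras (the rail-end hole reads 159 against 162) leave a few mm of doubt about full seating. A gentle force probe will settle it. A seated stop resists with several N, and one that isn't seated slides into the middle.

Emit:
play_rows([
  {"ax": 0,"ay": 0,"az": 0,"tx": 0.3,"ty": 0.3,"tz": 0,"claw": 1},
  {"ax": 0,"ay": 0,"az": 0,"tx": 0.6,"ty": 0.6,"tz": 0,"claw": 1},
  {"ax": 0,"ay": 0,"az": 0,"tx": 0.6,"ty": 1,"tz": -0.1,"claw": 1},
  {"ax": 0,"ay": 0,"az": 0,"tx": 0.6,"ty": 1,"tz": -0.3,"claw": 1},
  {"ax": 0,"ay": 0,"az": 0,"tx": 0.6,"ty": 1,"tz": -0.3,"claw": 1},
  {"ax": 0,"ay": 0,"az": 0,"tx": 0.6,"ty": 1,"tz": -0.3,"claw": 1},
])

```text
time: 7.58
tool_pos: [0.4915, 0.0271, 0.1671]
orientation: [0.765, 0.644, -0.002, -0.001]
wrist_force: [-0.5, -0.0, 0.1]
opening: -0.0001
finger_force: 0.0
```

Emit:
play_rows([
  {"ax": 0,"ay": 0,"az": 0,"tx": 0,"ty": 0,"tz": -0.3,"claw": 1},
  {"ax": 0,"ay": 0,"az": 0,"tx": 0,"ty": 0,"tz": -0.6,"claw": 1},
  {"ax": 0,"ay": 0,"az": 0,"tx": 0,"ty": 0,"tz": -0.85,"claw": 1},
  {"ax": 0,"ay": 0,"az": 0,"tx": 0,"ty": 0,"tz": -1,"claw": 1},
  {"ax": 0,"ay": 0,"az": 0,"tx": 0.03,"ty": 0.15,"tz": -1,"claw": 1},
  {"ax": 0,"ay": 0,"az": 0,"tx": 0.05,"ty": 0.3,"tz": -1,"claw": 1},
  {"ax": 0,"ay": 0,"az": 0,"tx": 0.06,"ty": 0.35,"tz": -1,"claw": 1},
  {"ax": 0,"ay": 0,"az": 0,"tx": 0.06,"ty": 0.35,"tz": -1,"claw": 1},
])

```text
time: 8.25
tool_pos: [0.5006, 0.0677, 0.0496]
orientation: [0.766, 0.643, 0.001, 0.001]
wrist_force: [-0.1, -0.3, 0.0]
opening: -0.0001
finger_force: 0.0
```

Emit:
play_rows([
  {"ax": 0,"ay": 0,"az": 0,"tx": 0.001,"ty": 0.008,"tz": 0,"claw": 1},
  {"ax": 0,"ay": 0,"az": 0,"tx": 0.001,"ty": 0.008,"tz": 0,"claw": 1},
  {"ax": 0,"ay": 0,"az": 0,"tx": 0.001,"ty": 0.008,"tz": 0,"claw": 1},
])

```text
time: 8.5
tool_pos: [0.4999, 0.0675, 0.0494]
orientation: [0.767, 0.642, 0.0, 0.0]
wrist_force: [-1.1, 0.3, 0.1]
opening: 0.0001
finger_force: 0.0
```

Emit:
play_rows([
  {"ax": 0,"ay": 0,"az": 0,"tx": 0.001,"ty": 0.008,"tz": 0,"claw": 1},
  {"ax": 0,"ay": 0,"az": 0,"tx": 0.001,"ty": 0.008,"tz": 0,"claw": 1},
  {"ax": 0,"ay": 0,"az": 0,"tx": 0.001,"ty": 0.008,"tz": 0,"claw": 1},
])

```text
time: 8.75
tool_pos: [0.5, 0.0688, 0.049]
orientation: [0.767, 0.642, 0.0, 0.0]
wrist_force: [0.6, 0.7, 0.4]
opening: -0.0003
finger_force: 0.0
```

Emit:
play_rows([
  {"ax": 0,"ay": 0,"az": 0,"tx": 0.001,"ty": 0.008,"tz": 0,"claw": 1},
  {"ax": 0,"ay": 0,"az": 0,"tx": 0.001,"ty": 0.008,"tz": 0,"claw": 1},
  {"ax": 0,"ay": 0,"az": 0,"tx": 0.001,"ty": 0.008,"tz": 0,"claw": 1},
])

```text
time: 9.0
tool_pos: [0.5, 0.0696, 0.049]
orientation: [0.767, 0.642, -0.0, 0.0]
wrist_force: [-0.6, -2.9, 1.5]
opening: 0.0
finger_force: 1.8
```

Emit:
play_rows([
  {"ax": 0,"ay": 0,"az": 0,"tx": 0.001,"ty": 0.008,"tz": 0,"claw": 1},
  {"ax": 0,"ay": 0,"az": 0,"tx": 0.001,"ty": 0.008,"tz": 0,"claw": 1},
  {"ax": 0,"ay": 0,"az": 0,"tx": 0.001,"ty": 0.008,"tz": 0,"claw": 1},
])

```text
time: 9.25
tool_pos: [0.5001, 0.0699, 0.049]
orientation: [0.766, 0.642, -0.001, 0.001]
wrist_force: [-0.5, -6.2, 1.7]
opening: -0.0002
finger_force: 3.4
```

Contact came at TCP y ≈ 0.0695, and the force rose to 6 N with almost no movement. The earlier nudge ended short of this point, so the stop had pulled itself into the notch and is seated. I'll take the hand away.

Emit:
play_rows([
  {"ax": 0,"ay": 0,"az": 0,"tx": -0.02,"ty": -0.1,"tz": 0,"claw": 1},
  {"ax": 0,"ay": 0,"az": 0,"tx": -0.06,"ty": -0.3,"tz": 0,"claw": 1},
  {"ax": 0,"ay": 0,"az": 0,"tx": -0.06,"ty": -0.35,"tz": 0.1,"claw": 1},
  {"ax": 0,"ay": 0,"az": 0,"tx": -0.06,"ty": -0.35,"tz": 0.4,"claw": 1},
  {"ax": 0,"ay": 0,"az": 0,"tx": -0.06,"ty": -0.35,"tz": 0.7,"claw": 1},
  {"ax": 0,"ay": 0,"az": 0,"tx": -0.06,"ty": -0.35,"tz": 1,"claw": 1},
  {"ax": 0,"ay": 0,"az": 0,"tx": -0.06,"ty": -0.35,"tz": 1,"claw": 1},
])

```text
time: 9.83
tool_pos: [0.4972, 0.029, 0.1756]
orientation: [0.767, 0.642, 0.006, 0.004]
wrist_force: [1.4, -0.8, 0.1]
opening: -0.0
finger_force: 0.0
```

Emit:
play_rows([
  {"ax": 0,"ay": 0,"az": 0,"tx": -0.3,"ty": -0.3,"tz": 0.2,"claw": 1},
  {"ax": 0,"ay": 0,"az": 0,"tx": -0.6,"ty": -0.6,"tz": 0.3,"claw": 1},
  {"ax": 0,"ay": 0,"az": 0,"tx": -0.6,"ty": -1,"tz": 0.3,"claw": 1},
  {"ax": 0,"ay": 0,"az": 0,"tx": -0.6,"ty": -1,"tz": 0.3,"claw": 1},
  {"ax": 0,"ay": 0,"az": 0,"tx": -0.6,"ty": -1,"tz": 0.3,"claw": 1},
  {"ax": 0,"ay": 0,"az": 0,"tx": -0.6,"ty": -1,"tz": 0.3,"claw": 1},
])

```text
time: 10.33
tool_pos: [0.4205, -0.0918, 0.2048]
orientation: [0.768, 0.641, 0.0, -0.0]
wrist_force: [0.2, 0.5, -0.1]
opening: 0.0
finger_force: 0.0
```

```bash
python3 - <<'E'
from workcell import viewer
import cv2,numpy as np
z=lambda i:cv2.resize(i,(400,300),interpolation=cv2.INTER_CUBIC)
g=np.hstack([z(viewer.get_image("top")[160:265,130:270]),z(viewer.get_image("scene")[190:265,280:380])])
e=cv2.imread("pics/e.png")
print("shift top stop, scene stop:",[cv2.phaseCorrelate(np.float32(cv2.cvtColor(e[a:b,c:d],6)),np.float32(cv2.cvtColor(g[a:b,c:d],6))) for a,b,c,d in((140,230,50,165),(80,240,530,660))])
cv2.imwrite("pics/g.png",g)
E
```

```text
shift top stop, scene stop: [((-0.5955327576043317, -0.23386514991185692), 0.5056089404777244), ((0.5152026193034658, 0.11748883781289976), 0.4985807164510091)]
```

The stop moved less than 1 mm under the probe, so it is seated. Handing in.

```bash
python3 -c "
from workcell import close_job
print(close_job())"
```

```text
the job is handed in; nothing more can be done
None
```

I pushed the stop over the middle notch and into the notch at tray y = +100, in front of the pulley's bay; a gentle push of about 6 N afterwards barely moved it, so the pin is seated, and I took the hand away and handed the job in at about 10.4 s.

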